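Index the carving turntable to the rider's line

TASK

Push the upright thumb lug of the carving turntable round with your fingertips until the index arrow on the disc lines up with the line on the steel rider clipped to the scale, then take your hand away. Only push the lug from one side or the other, never pinch it; leave the rider where it is set, do not touch the wax block riding on the disc, and leave the other things on the bench alone.

Things in the scene. Friction and masses are not known exactly. Their poses are not given: they have to be found in the camera images.
- base: Fixed round plywood base, 300 mm diameter, 34 mm high, carrying an aluminium scale ring round the disc (top 36 mm above the bench, a line every 15 degrees). Origin at the centre of its underside, below the turning axis; its x axis is the zero of both joints.
- turntable (a joint): Wooden disc, 240 mm diameter, 8 mm thick, top 44 mm above the bench, turning about the base's vertical axis. Value: angle in rad from the base's x axis to the index arrow, growing anticlockwise seen from above, limits 6.6 either way. Stiff bearing: about 2.5 N at the lug turns it; it stays where it is left and does not coast.
- axis (a point): Centre of the turntable disc on its top face, on the turning axis, 44 mm above the bench.
- index (a point): Tip of the dark steel index arrow inlaid in the disc, 118 mm out from the axis, on the disc's top face.
- lug (a point): Centre of the top of the thumb lug, an upright wooden block on the disc 100 mm from the axis, 90 degrees anticlockwise (from above) from the index arrow: 28 mm along the radius, 16 mm thick round the circumference, 42 mm high above the disc (this point is 86 mm above the bench). Pushing one of its two broad faces sideways turns the disc.
- rider (a joint): Steel rider clipped to the scale ring: 24 mm wide, from 125 to 164 mm from the axis, top 45 mm above the bench, one dark line on its top pointing at the axis. Value: angle of its line in rad from the base's x axis, same sense as the turntable (values equal modulo a full turn = lined up). Stiff, but it can be pushed out of place.
- target (a point): Point on the rider's line carried inward to 118 mm from the axis, at 44 mm above the bench: the index point comes to lie here when arrow and line are lined up.
- wax_block: Loose pale yellow wax block, 77 x 103 x 51 mm, lying near the middle of the disc and turning with it. Origin at the centre of its underside (44 mm above the bench), so its top is 95 mm above the bench.
- chisel: Loose hand chisel with cream and red grip, 202 mm long, 27 mm wide, 21 mm high, beside the base. Origin at the centre of its underside.
- spool: Loose wooden spool of cord, 54 mm diameter, 62 mm high, upright beside the base. Origin at the centre of its underside.
- ring: Loose cork ring, 100 mm diameter, 30 mm high, beside the base. Origin at the centre of its underside.
There are look-alikes about, which are no part of the job. Leave any blue or turquoise look-alike of the wax_block alone.

How it is judged:
By the outcome, as a careful person would: the job done as asked, in the order asked, and still so for the second after the job is handed in, with the robot touching nothing.
It also fails if it takes over 64 s, if anything falls off the work surface, if the arm or the gripper's body presses on something with over 40 N, if the wrist force passes 120 N, or if a joint passes its speed limit or range.

ROBOT

A 6-joint arm with a two-finger parallel gripper is mounted at the origin on the work surface; the furniture and walls round the work are solid. World frame = base frame: x ahead of the robot, y to its left, z up, the work surface at z = 0. Lengths are in m, angles in rad, forces in N, time in s.
With the tool pointing down it reaches from about 0.35 to 0.975 m from the base axis. Payload 4.9 kg.
Tool frame: the origin (TCP) lies at the very end of the fingers, on their centre line; the grasp point (between the pads) lies 19 mm behind it (manip.hold_point_z is the distance from the TCP to the grasp point, in m); z points along the fingers, x is the direction in which the jaws open and shut, and the axes are right-handed (so a half turn about z gives the same grasp; the last joint's range is limited). The gripper opens to 85 mm and grips with 20 to 120 N. Pads are 22 mm wide; open, the fingers measure 114 mm over their backs; the gripper's body (76 mm by 85 mm) begins 54 mm behind the grasp point. The pads swing forward as they close: fully open they stand 13 mm farther back than shut.
Start: joints at [1.187, 0.053, 1.613, -0, 1.476, -0.119], TCP at [0.164, 0.603, 0.231] pointing down, gripper open.
Joint ranges: [-3.01, 3.01], [-1.01, 2.22], [0.06, 2.58], [-1.02, 4.17], [0.09, 2.62], [-3.14, 3.14]. Speed limits (rad/s): [2.57, 2.57, 3.14, 3.14, 3.14, 3.14].

INTERFACE

Orientations are given as a unit quaternion [w, x, y, z].
In Python, from plant import manip gives the robot as it stands.
- The arm moves only by the shell command python3 -m handwheel 'ROWS' [OPENING]. ROWS is JSON, a list of rows, each an object of numbers: "dx", "dy", "dz": the shift along the tool's x, y, z in m; "ax", "ay", "az": the turn, a rotation vector about the tool's x, y, z in rad. In form: [{"dx": .., "dy": .., "dz": .., "ax": .., "ay": .., "az": ..}, ...]. A call has 1 to 5 rows; each row is the pose to reach, as a shift and turn from the pose commanded when the call began, along the tool's axes at that moment; what a row does not reach only later rows make up. A row lasts 1/8 s, in which the tool goes at most 62.5 mm and 10.7 degrees, less where a joint would pass 70% of its speed; a pose out of reach is approached as far as the arm can. A call with a gripper value outside its range is refused whole. OPENING is the closure in counts, from 0 (fully open) to 255 (shut), set as the call begins (- or left out, the last holds). The fingers move at their own pace and stop on an object; the grip force is fixed at half the most. Time passes only in rows, so rows that repeat a pose let the fingers close. It gives the time, the measured TCP pose, the force and the opening at its end, in the units of the state.
- manip.state(): the state, without advancing time (a new reading comes with each control period).
- manip.grab_frame(name): name is "scene" or "top" or "wrist"; returns a dict with "image" (400x640x3 uint8, blue, green, red), "z_map" (400x640 float32, m along the optical axis (not along the pixel's ray), 0 where there is no reading), "K" (3x3 intrinsics, pixels), "xyz" and "rotation" of the camera in the world. Camera axes: x right, y up, looking along -z (the intrinsics and any distortion apply to the point x, -y, -z); pixel columns grow to the right and rows downward; lengths in m; the calibration is good to about 2 mm. A picture is of the moment at which its call begins.
- manip.job_done(): hands the job in, once; it reports no verdict.
The state is a dict: "time": time; "joint_pos": joint angles; "joint_vel": joint speeds; "joint_efforts": joint torques, N m; "tool_pos": TCP position; "tool_rot": TCP orientation; "contact_force": force on the tool from outside, world axes, zero at the start; "ft_torque": the same for the moment, N m; "gripper_width": opening from 0.0 (shut) to 1.0 (fully open).
Only numpy, scipy, OpenCV 4.12 (cv2) and the standard library are available. Lean on these libraries where they do the work, as an engineer would, in place of code of your own. Each camera call takes 0.05 s, during which the arm holds its last target.

## Working session

There is one attempt and no reset: what is moved stays moved. The work goes in short steps, Python scripts to look and compute and a shell command to move; the robot and the scene stay as the last step left them, time stands still between calls to the robot, and variables do not carry over. Pictures are saved under pics/ and viewed, and the job is handed in when it is done.

```bash
mkdir -p pics; ls
python3 - <<'E'
from plant import manip
import cv2,pickle
s=manip.state();print(s['time'],s['tool_pos'],s['tool_rot'],s['gripper_width'],s['contact_force'])
for n in('scene','top','wrist'):
    f=manip.grab_frame(n);pickle.dump(f,open(f'{n}0.pkl','wb'));cv2.imwrite(f'pics/{n}0.png',f['image'])
    print(n,f['xyz'],f['rotation'],f['K'],[k for k in f])
E
```

```text
pics
0.0 [0.16335599 0.60261141 0.23005455] [ 5.32345786e-04  7.94278919e-01  6.07552402e-01 -8.91781070e-04] 1.0003071759951359 [-0.62395332  0.34155131  0.63890614]
scene [-0.31937205 -0.50312946  1.08950341] [ 0.79878445  0.32729875 -0.19424172 -0.46592819] [[450.77889072   0.         321.15112338]
 [  0.         450.77889072 196.13987783]
 [  0.           0.           1.        ]] ['image', 'z_map', 'K', 'xyz', 'rotation']
top [ 0.28201669 -0.0152948   1.55873519] [-0.69737899 -0.05422337  0.05426923  0.71258489] [[468.9441484    0.         324.07298712]
 [  0.         468.9441484  197.86673161]
 [  0.           0.           1.        ]] ['image', 'z_map', 'K', 'xyz', 'rotation']
wrist [0.09039058 0.62138145 0.37173803] [ 0.78560528 -0.11877373 -0.09006277  0.60050465] [[333.77829054   0.         315.38615307]
 [  0.         333.77829054 193.60020569]
 [  0.           0.           1.        ]] ['image', 'z_map', 'K', 'xyz', 'rotation']
```

View pics/scene0.png

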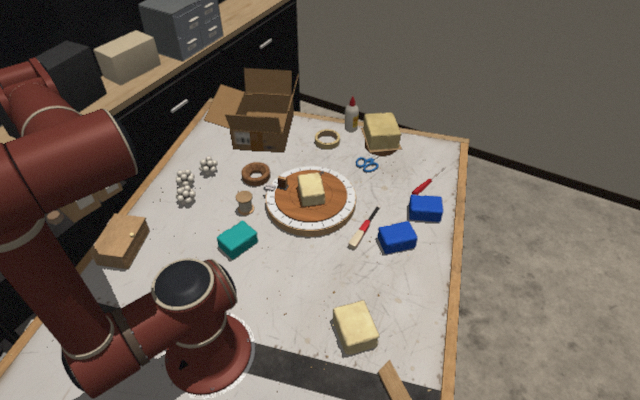

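View pics/top0.png

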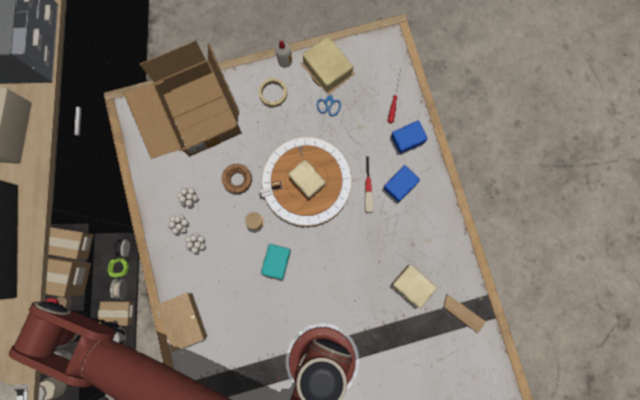

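View pics/wrist0.png

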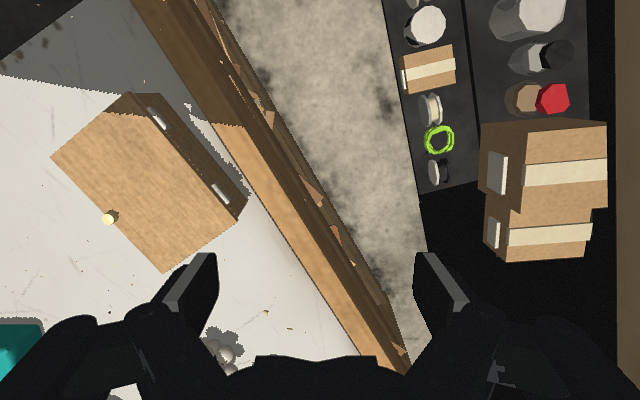

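```bash
cat > h.py <<'E'
import numpy as np,cv2,pickle
from scipy.spatial.transform import Rotation as R
def rot(f): q=f['rotation'];return R.from_quat([q[1],q[2],q[3],q[0]]).as_matrix()
def ray(f,u,v,z):
    K=f['K'];d=np.array([(u-K[0,2])/K[0,0],-(v-K[1,2])/K[1,1],-1.]);d=rot(f)@d;o=np.array(f['xyz']);return o+d*(z-o[2])/d[2]
def proj(f,p):
    c=rot(f).T@(np.array(p)-f['xyz']);K=f['K'];return np.array([K[0,2]+K[0,0]*c[0]/-c[2],K[1,2]+K[1,1]*c[1]/c[2]])
def rect(f,cx,cy,z,half,n=600):
    # orthographic crop of plane z: up=+x, left=+y
    t=np.array([proj(f,(cx+a*half,cy+b*half,z)) for a,b in((1,1),(1,-1),(-1,-1),(-1,1))],np.float32)
    M=cv2.getPerspectiveTransform(t,np.float32([[0,0],[n,0],[n,n],[0,n]]));return cv2.warpPerspective(f['image'],M,(n,n),flags=cv2.INTER_CUBIC)
E
python3 - <<'E'
from h import *
t=pickle.load(open('top0.pkl','rb'));s=pickle.load(open('scene0.pkl','rb'))
print(ray(t,306,181,.044),ray(s,312,195,.044))
a=cv2.resize(t['image'][125:235,225:385],(800,550),interpolation=cv2.INTER_CUBIC);cv2.imwrite('pics/t1.png',a)
a=cv2.resize(s['image'][150:250,230:390],(800,500),interpolation=cv2.INTER_CUBIC);cv2.imwrite('pics/s1.png',a)
E
```

```text
[0.57386365 0.04026767 0.044     ] [0.57607719 0.02869353 0.044     ]
```

View pics/t1.png

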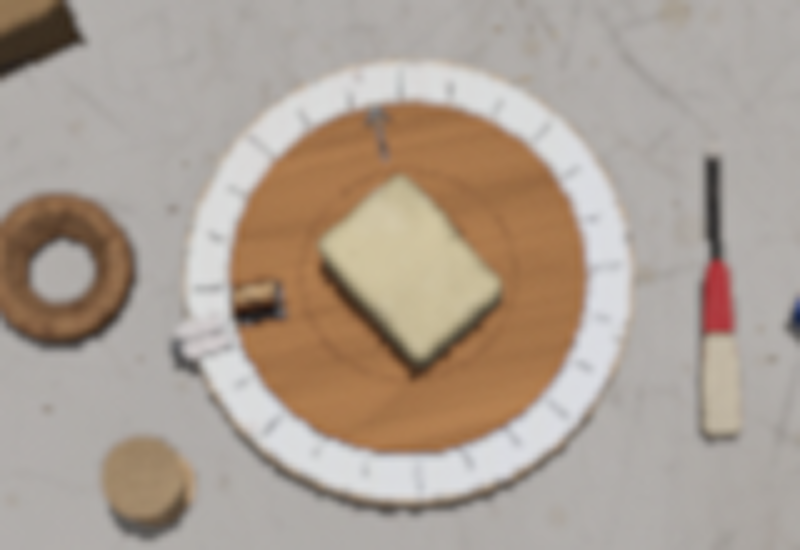

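View pics/s1.png

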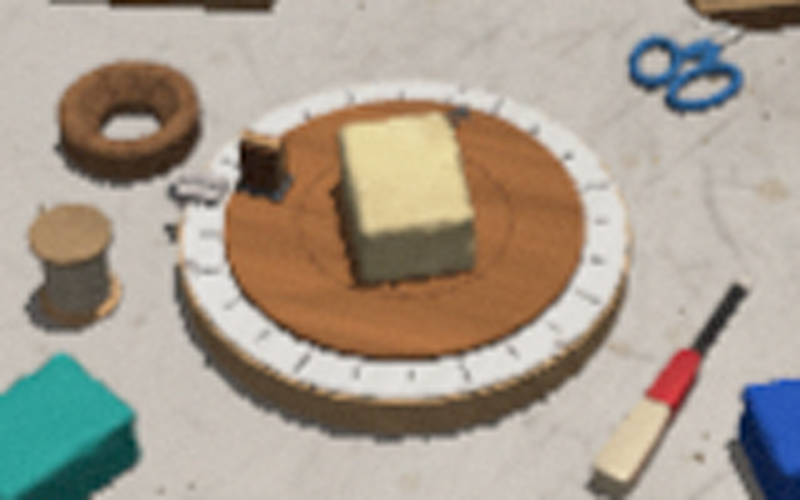

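```bash
cat >> h.py <<'E'
def circ(P):
    A=np.c_[2*P,np.ones(len(P))];b=(P**2).sum(1);c=np.linalg.lstsq(A,b,rcond=None)[0]
    r=np.sqrt(c[2]+c[0]**2+c[1]**2);e=np.hypot(*(P-c[:2]).T)-r;return c[:2],r,e
def disc(f,near,z=.044):
    """fit the brown disc edge"""
    h=cv2.cvtColor(f['image'],cv2.COLOR_BGR2HSV);m=((h[...,0]<18)&(h[...,1]>90)&(h[...,2]>50)).astype(np.uint8)
    cs,_=cv2.findContours(m,cv2.RETR_EXTERNAL,cv2.CHAIN_APPROX_NONE)
    best=None
    c=np.vstack([c[:,0] for c in cs if len(c)>20])
    P=np.array([ray(f,u,v,z)[:2] for u,v in c])
    k=np.abs(np.hypot(*(P-near).T)-.12)<.02;P=P[k]
    for _ in range(6):
        c,r,e=circ(P);P=P[np.abs(e)<max(2*np.median(np.abs(e)),.0015)]
    return c,r,len(P)
E
python3 - <<'E'
from h import *
for n,near in(('top',(.574,.04)),('scene',(.576,.029))):
    f=pickle.load(open(n+'0.pkl','rb'))
    print(n,disc(f,near))
t=pickle.load(open('top0.pkl','rb'));c=disc(t,(.574,.04))[0]
for nm,u,v,z in(('idx',375,112,.044),('lug',257,293,.086),('rin',232,328,.045),('rout',180,350,.045),('waxL',320,243,.095),('waxB',420,365,.095)):
    p=ray(t,225+u/5,125+v/5,z)[:2]-c;print(nm,p+c,np.hypot(*p),np.degrees(np.arctan2(p[1],p[0])))
print(rot(pickle.load(open('wrist0.pkl','rb'))))
E
```

```text
top (array([0.57803979, 0.03953888]), np.float64(0.11429337712167846), 163)
scene (array([0.57692656, 0.03554494]), np.float64(0.11745719667183545), 126)
idx [0.68794273 0.05844215] 0.11151677213374403 9.759362992871372
lug [0.55937925 0.1333697 ] 0.09566837990580984 101.24790086908456
rin [0.54414758 0.15401893] 0.11939164754510033 106.49156728506355
rout [0.53028885 0.18808954] 0.15603669774570245 107.81976634531111
waxL [0.58919117 0.09214964] 0.05377960800566306 78.03270741279196
waxB [0.50919791 0.02977258] 0.06953118045550237 -171.9255838202539
[[ 0.26256572 -0.92212507 -0.28415593]
 [ 0.96491344  0.25057392  0.07845232]
 [-0.00114079 -0.29478477  0.955563  ]]
```

```bash
python3 -m handwheel '[{"dx":-0.035,"dy":0.042,"dz":-0.02},{"dx":-0.07,"dy":0.084,"dz":-0.04},{"dx":-0.105,"dy":0.126,"dz":-0.06},{"dx":-0.14,"dy":0.168,"dz":-0.08},{"dx":-0.175,"dy":0.21,"dz":-0.1}]' 0
python3 -m handwheel '[{"dx":-0.035,"dy":0.042},{"dx":-0.07,"dy":0.084},{"dx":-0.105,"dy":0.126},{"dx":-0.14,"dy":0.168},{"dx":-0.175,"dy":0.21}]'
python3 -m handwheel '[{"dx":-0.035,"dy":0.042},{"dx":-0.07,"dy":0.084},{"dx":-0.107,"dy":0.129},{"dx":-0.107,"dy":0.129,"az":0.18},{"dx":-0.107,"dy":0.129,"az":0.36}]'
python3 -m handwheel '[{"az":0.18},{"az":0.36},{"az":0.54},{"az":0.72},{"az":0.9}]'
python3 -m handwheel '[{"az":0.18},{"az":0.22},{"az":0.22}]'
python3 - <<'E'
from plant import manip
import cv2,pickle
f=manip.grab_frame('wrist');pickle.dump(f,open('wrist1.pkl','wb'));cv2.imwrite('pics/wrist1.png',f['image'])
E
```

```text
invalid input at $[0]: expected keys dx, dy, dz, ax, ay, az
invalid input at $[0]: expected keys dx, dy, dz, ax, ay, az
invalid input at $[0]: expected keys dx, dy, dz, ax, ay, az
invalid input at $[0]: expected keys dx, dy, dz, ax, ay, az
invalid input at $[0]: expected keys dx, dy, dz, ax, ay, az
```

View pics/wrist1.png

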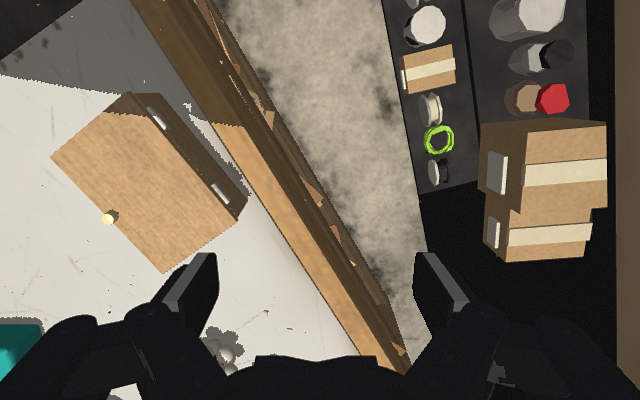

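The picture is unchanged because every row must carry all six keys. I'll retype the moves.

```bash
python3 -m handwheel '[{"dx":-0.035,"dy":0.042,"dz":-0.02,"ax":0,"ay":0,"az":0},{"dx":-0.07,"dy":0.084,"dz":-0.04,"ax":0,"ay":0,"az":0},{"dx":-0.105,"dy":0.126,"dz":-0.06,"ax":0,"ay":0,"az":0},{"dx":-0.14,"dy":0.168,"dz":-0.08,"ax":0,"ay":0,"az":0},{"dx":-0.175,"dy":0.21,"dz":-0.1,"ax":0,"ay":0,"az":0}]' 0
```

```text
time: 0.82
tool_pos: [0.321, 0.3777, 0.3318]
tool_rot: [0.0, 0.794, 0.608, 0.0]
contact_force: [0.7, 1.0, 0.3]
gripper_width: 0.998
```

```bash
python3 -m handwheel '[{"dx":-0.035,"dy":0.042,"dz":0,"ax":0,"ay":0,"az":0},{"dx":-0.07,"dy":0.084,"dz":0,"ax":0,"ay":0,"az":0},{"dx":-0.105,"dy":0.126,"dz":0,"ax":0,"ay":0,"az":0},{"dx":-0.14,"dy":0.168,"dz":0,"ax":0,"ay":0,"az":0},{"dx":-0.175,"dy":0.21,"dz":0,"ax":0,"ay":0,"az":0}]'
python3 -m handwheel '[{"dx":-0.035,"dy":0.042,"dz":0,"ax":0,"ay":0,"az":0},{"dx":-0.07,"dy":0.084,"dz":0,"ax":0,"ay":0,"az":0},{"dx":-0.107,"dy":0.129,"dz":0,"ax":0,"ay":0,"az":0},{"dx":-0.107,"dy":0.129,"dz":0,"ax":0,"ay":0,"az":0.18},{"dx":-0.107,"dy":0.129,"dz":0,"ax":0,"ay":0,"az":0.36}]'
python3 -m handwheel '[{"dx":0,"dy":0,"dz":0,"ax":0,"ay":0,"az":0.18},{"dx":0,"dy":0,"dz":0,"ax":0,"ay":0,"az":0.36},{"dx":0,"dy":0,"dz":0,"ax":0,"ay":0,"az":0.54},{"dx":0,"dy":0,"dz":0,"ax":0,"ay":0,"az":0.72},{"dx":0,"dy":0,"dz":0,"ax":0,"ay":0,"az":0.9}]'
python3 -m handwheel '[{"dx":0,"dy":0,"dz":0,"ax":0,"ay":0,"az":0.18},{"dx":0,"dy":0,"dz":0,"ax":0,"ay":0,"az":0.22},{"dx":0,"dy":0,"dz":0,"ax":0,"ay":0,"az":0.22}]'
python3 - <<'E'
from plant import manip
import cv2,pickle
f=manip.grab_frame('wrist');pickle.dump(f,open('wrist1.pkl','wb'));cv2.imwrite('pics/wrist1b.png',f['image'])
E
```

```text
time: 1.45
tool_pos: [0.478, 0.1538, 0.3313]
tool_rot: [0.0, 0.794, 0.608, 0.0]
contact_force: [-0.0, 0.8, 0.4]
gripper_width: 0.998
time: 2.08
tool_pos: [0.574, 0.0175, 0.3306]
tool_rot: [-0.0, 0.892, 0.452, -0.001]
contact_force: [0.2, -0.4, 0.5]
gripper_width: 0.997
time: 2.7
tool_pos: [0.5737, 0.0185, 0.331]
tool_rot: [-0.0, 1.0, 0.02, -0.0]
contact_force: [0.0, -0.6, -1.1]
gripper_width: 1.0
time: 3.08
tool_pos: [0.5737, 0.0184, 0.331]
tool_rot: [0.0, 0.996, -0.087, -0.0]
contact_force: [0.3, 0.3, -0.4]
gripper_width: 1.0
```

View pics/wrist1b.png

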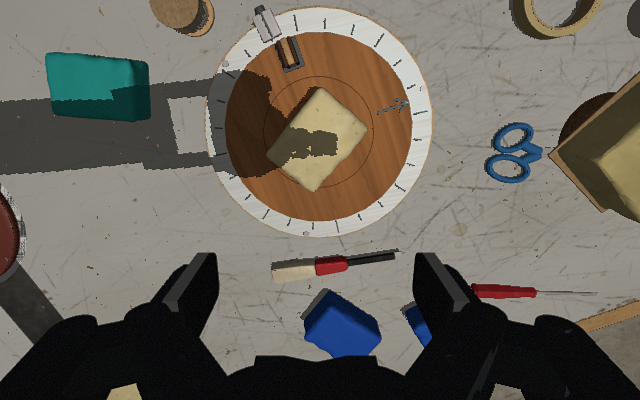

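Run:
```python
from h import *
f=pickle.load(open('wrist1.pkl','rb'))
print(disc(f,(.577,.037)))
# white ring outer fit
h=cv2.cvtColor(f['image'],cv2.COLOR_BGR2HSV)
cv2.imwrite('pics/w1c.png',cv2.resize(f['image'][0:80,240:320],(640,640),interpolation=cv2.INTER_CUBIC)[:600])
cv2.imwrite('pics/w1d.png',cv2.resize(f['image'][70:140,360:440],(640,560),interpolation=cv2.INTER_CUBIC))
```

```text
(array([0.58041282, 0.03913063]), np.float64(0.11780688698261918), 523)
```

View pics/w1c.png

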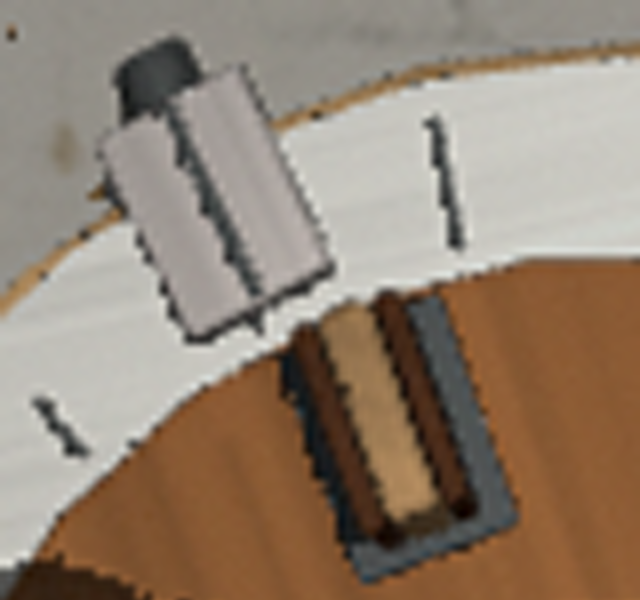

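View pics/w1d.png

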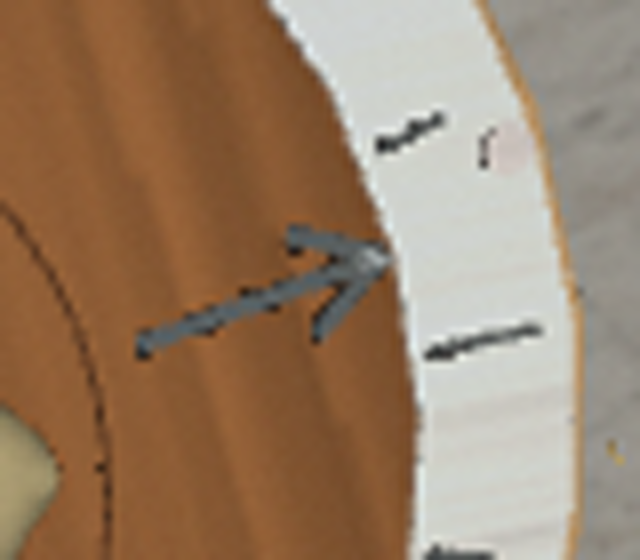

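```bash
cat > m.py <<'E'
from h import *
def rep(f,c,pts):
    for nm,u,v,z in pts:
        p=ray(f,u,v,z)[:2]-c;print(nm,np.round(p+c,4),round(np.hypot(*p),4),round(np.degrees(np.arctan2(p[1],p[0])),2))
E
python3 - <<'E'
from m import *
f=pickle.load(open('wrist1.pkl','rb'));c=disc(f,(.577,.037))[0]
g=lambda x,y,ox,oy:((x+.5)/8-.5+ox,(y+.5)/8-.5+oy)
rep(f,c,[('tip',*g(395,258,360,70),.044),('tail',*g(142,345,360,70),.044),
('rin',*g(257,292,240,0),.045),('rmid',*g(213,205,240,0),.045),('rout',*g(170,110,240,0),.045),
('lugO',*g(345,308,240,0),.086),('lugI',*g(415,515,240,0),.086),('lugC',*g(382,412,240,0),.086),
('tick1',*g(432,120,240,0),.036),('tick1',*g(458,245,240,0),.036),('tick0',*g(540,328,360,70),.036),('tick0',*g(428,355,360,70),.036)])
E
```

```text
tip [0.6981 0.0585] 0.1193 9.34
tail [0.658  0.0522] 0.0787 9.59
rin [0.5465 0.1606] 0.1261 105.59
rmid [0.5427 0.173 ] 0.1391 105.75
rout [0.5393 0.1861] 0.1526 105.64
lugO [0.5614 0.15  ] 0.1125 99.73
lugI [0.5656 0.1233] 0.0854 100.01
lugC [0.5637 0.1367] 0.099 99.71
tick1 [0.5759 0.1802] 0.1411 91.85
tick1 [0.5765 0.1631] 0.124 91.83
tick0 [0.7219 0.0432] 0.1415 1.63
tick0 [0.704  0.0421] 0.1236 1.36
```

```bash
python3 -m handwheel '[{"dx":0.002,"dy":-0.04,"dz":0,"ax":0,"ay":0,"az":0},{"dx":0.004,"dy":-0.08,"dz":0,"ax":0,"ay":0,"az":0},{"dx":0.005,"dy":-0.121,"dz":0,"ax":0,"ay":0,"az":0},{"dx":0.005,"dy":-0.121,"dz":0.05,"ax":0,"ay":0,"az":0},{"dx":0.005,"dy":-0.121,"dz":0.1,"ax":0,"ay":0,"az":0}]' 255
python3 -m handwheel '[{"dx":0,"dy":0,"dz":0.03,"ax":0,"ay":0,"az":0},{"dx":0,"dy":0,"dz":0.06,"ax":0,"ay":0,"az":0},{"dx":0,"dy":0,"dz":0.07,"ax":0,"ay":0,"az":0},{"dx":0,"dy":0,"dz":0.07,"ax":0,"ay":0,"az":0}]'
python3 - <<'E'
from plant import manip
import cv2,pickle
for n in('wrist','scene'):
    f=manip.grab_frame(n);pickle.dump(f,open(n+'2.pkl','wb'));cv2.imwrite(f'pics/{n}2.png',f['image'])
E
```

```text
time: 3.75
tool_pos: [0.6002, 0.1375, 0.2309]
tool_rot: [-0.0, 0.996, -0.086, 0.001]
contact_force: [0.2, -0.1, -0.4]
gripper_width: -0.001
time: 4.25
tool_pos: [0.5995, 0.1367, 0.161]
tool_rot: [0.0, 0.996, -0.087, -0.0]
contact_force: [-0.2, -1.1, 0.8]
gripper_width: -0.001
```

View pics/wrist2.png

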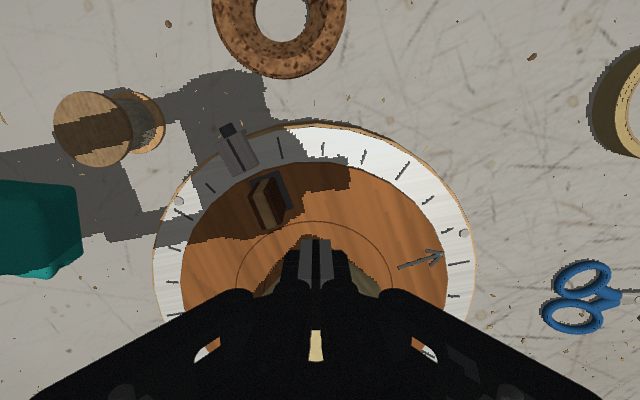

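View pics/scene2.png

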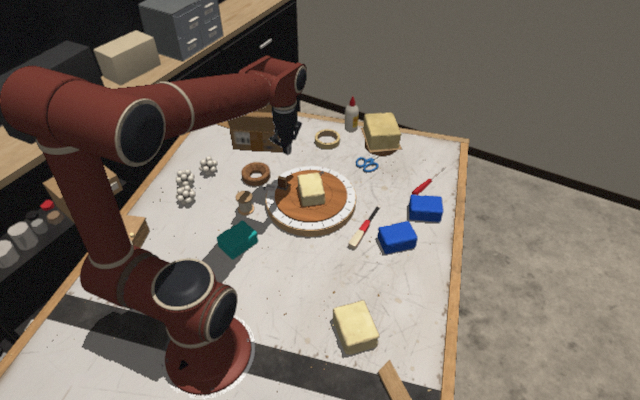

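```bash
python3 -m handwheel '[{"dx":0,"dy":0,"dz":0.035,"ax":0,"ay":0,"az":0},{"dx":0,"dy":0,"dz":0.07,"ax":0,"ay":0,"az":0},{"dx":0,"dy":0,"dz":0.09,"ax":0,"ay":0,"az":0},{"dx":0,"dy":0,"dz":0.102,"ax":0,"ay":0,"az":0},{"dx":0,"dy":0,"dz":0.102,"ax":0,"ay":0,"az":0}]'
python3 - <<'E'
from plant import manip
import cv2,pickle
print(manip.state()['contact_force'])
f=manip.grab_frame('wrist');cv2.imwrite('pics/wrist3.png',f['image'])
E
```

```text
time: 4.97
tool_pos: [0.5998, 0.1367, 0.0593]
tool_rot: [0.0, 0.996, -0.087, -0.0]
contact_force: [-0.2, 0.3, 0.8]
gripper_width: 0.001
[-0.20350005  0.34175243  0.75753322]
```

View pics/wrist3.png

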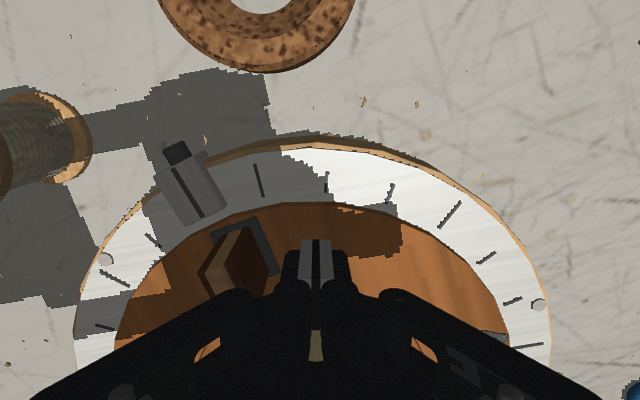

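```bash
python3 -m handwheel '[{"dx":-0.0069,"dy":0.0001,"dz":0,"ax":0,"ay":0,"az":-0.07},{"dx":-0.0139,"dy":0.0007,"dz":0,"ax":0,"ay":0,"az":-0.14},{"dx":-0.0207,"dy":0.0018,"dz":0,"ax":0,"ay":0,"az":-0.21},{"dx":-0.0275,"dy":0.0032,"dz":0,"ax":0,"ay":0,"az":-0.28},{"dx":-0.0341,"dy":0.0053,"dz":0,"ax":0,"ay":0,"az":-0.35}]'
python3 - <<'E'
from plant import manip
import cv2,pickle
s=manip.state();print(s['tool_pos'],s['tool_rot'])
f=manip.grab_frame('wrist');cv2.imwrite('pics/wrist4.png',f['image'])
E
```

```text
time: 5.65
tool_pos: [0.5672, 0.138, 0.0615]
tool_rot: [-0.0, 0.996, 0.089, 0.003]
contact_force: [3.6, 2.1, -2.0]
gripper_width: 0.0
[0.56723835 0.13802564 0.06149837] [-4.37975149e-04  9.96024004e-01  8.90351502e-02  2.95532328e-03]
```

View pics/wrist4.png

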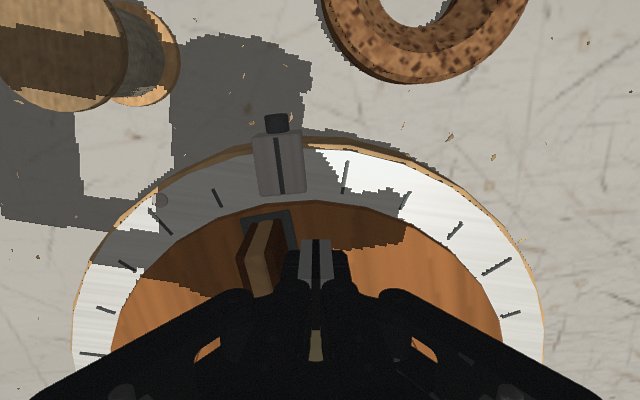

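```bash
python3 -m handwheel '[{"dx":-0.0069,"dy":0.0,"dz":0,"ax":0,"ay":0,"az":-0.07},{"dx":-0.0139,"dy":0.0004,"dz":0,"ax":0,"ay":0,"az":-0.14},{"dx":-0.0208,"dy":0.0014,"dz":0.001,"ax":0,"ay":0,"az":-0.21},{"dx":-0.0276,"dy":0.0027,"dz":0.001,"ax":0,"ay":0,"az":-0.28},{"dx":-0.0343,"dy":0.0046,"dz":0.001,"ax":0,"ay":0,"az":-0.35}]'
cat > st.py <<'E'
from plant import manip
import numpy as np
s=manip.state();q=s['tool_rot'];C=np.array([.5804,.0391]);p=s['tool_pos'][:2]-C
h=2*np.arctan2(q[2],q[1]);th=np.arctan2(p[1],p[0])
print('r',np.hypot(*p),'th',np.degrees(th)%360,'head',np.degrees(h),'Ctool',-p@[np.cos(h),np.sin(h)],-p@[np.sin(h),-np.cos(h)],'F',s['contact_force'],s['joint_pos'])
E
python3 st.py
```

```text
time: 6.32
tool_pos: [0.5347, 0.1276, 0.0611]
tool_rot: [0.0, 0.965, 0.261, 0.003]
contact_force: [2.9, 0.9, 1.1]
gripper_width: 0.006
r 0.09956891981592808 th 117.3028413694749 head 30.213356991331462 Ctool -0.005055735011528792 0.09944048137858102 F [2.85353982 0.86748858 1.12147778] [ 9.83170288e-02  3.99914577e-02  1.92668758e+00  1.05779897e-03
  1.16848497e+00 -4.29416577e-01]
```

```bash
python3 -m handwheel '[{"dx":-0.0069,"dy":0.0,"dz":0,"ax":0,"ay":0,"az":-0.07},{"dx":-0.0139,"dy":0.0003,"dz":0,"ax":0,"ay":0,"az":-0.14},{"dx":-0.0208,"dy":0.0013,"dz":0,"ax":0,"ay":0,"az":-0.21},{"dx":-0.0276,"dy":0.0026,"dz":0,"ax":0,"ay":0,"az":-0.28},{"dx":-0.0343,"dy":0.0044,"dz":0,"ax":0,"ay":0,"az":-0.35}]'
python3 st.py
python3 -m handwheel '[{"dx":-0.0069,"dy":0.0,"dz":0,"ax":0,"ay":0,"az":-0.07},{"dx":-0.0139,"dy":0.0003,"dz":0,"ax":0,"ay":0,"az":-0.14},{"dx":-0.0208,"dy":0.0013,"dz":0,"ax":0,"ay":0,"az":-0.21},{"dx":-0.0276,"dy":0.0026,"dz":0,"ax":0,"ay":0,"az":-0.28},{"dx":-0.0343,"dy":0.0044,"dz":0,"ax":0,"ay":0,"az":-0.35}]'
python3 st.py
python3 - <<'E'
from plant import manip
import cv2,pickle
for n in('wrist','top'):
    f=manip.grab_frame(n);pickle.dump(f,open(n+'5.pkl','wb'));cv2.imwrite(f'pics/{n}5.png',f['image'])
cv2.imwrite('pics/top5.png',cv2.resize(f['image'][125:235,225:385],(800,550),interpolation=cv2.INTER_CUBIC))
E
```

```text
time: 6.95
tool_pos: [0.5073, 0.1064, 0.0611]
tool_rot: [0.001, 0.905, 0.425, 0.003]
contact_force: [2.0, 2.1, 1.6]
gripper_width: -0.002
r 0.09935478307901163 th 137.3639091284606 head 50.26818252173989 Ctool -0.005034051437576885 0.09922716990220615 F [1.97460162 2.05500252 1.63891008] [ 6.25097678e-02 -3.42279824e-02  2.00110061e+00  1.15911573e-03
  1.16830239e+00 -8.15286146e-01]
time: 7.58
tool_pos: [0.4887, 0.0771, 0.061]
tool_rot: [0.001, 0.818, 0.576, 0.003]
contact_force: [1.4, 3.0, 0.6]
gripper_width: -0.002
r 0.09924089443685821 th 157.45540685523235 head 70.31705264993715 Ctool -0.004954540016065339 0.09911714111018761 F [1.41838397 3.01945272 0.57607073] [ 5.22669773e-03 -9.22753097e-02  2.05628843e+00  1.52872878e-03
  1.17133574e+00 -1.22262755e+00]
```

View pics/wrist5.png

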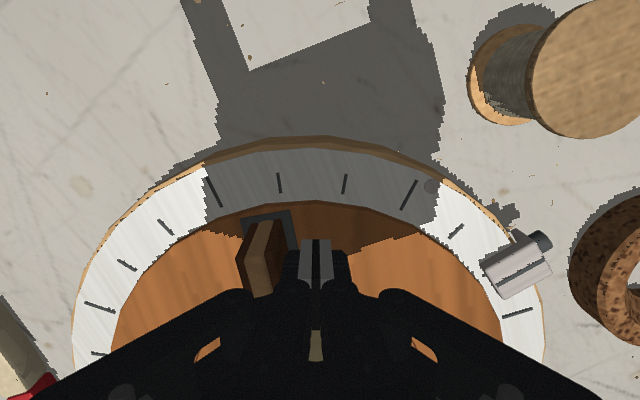

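View pics/top5.png

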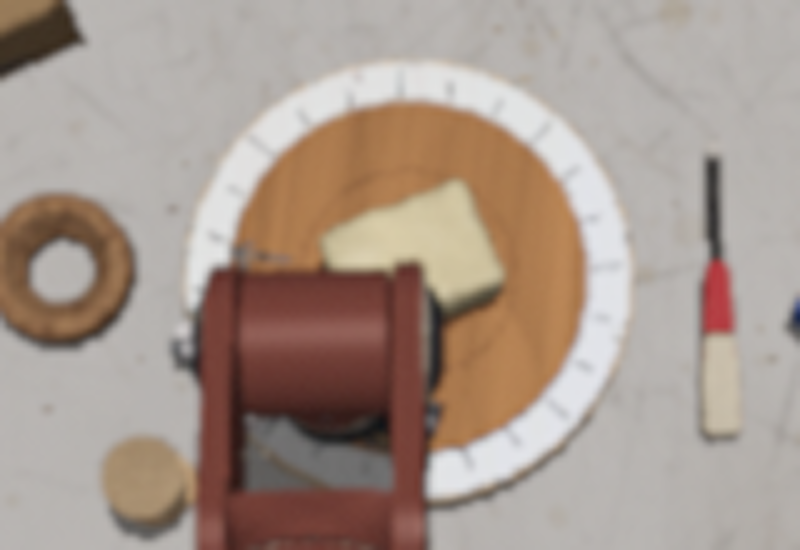

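Run:
```python
from m import *
f=pickle.load(open('top5.pkl','rb'));t0=pickle.load(open('top0.pkl','rb'));c=disc(t0,(.574,.04))[0]
g=lambda x,y:((x+.5)/5-.5+225,(y+.5)/5-.5+125)
rep(f,c,[('tip',*g(235,252),.044),('tail',*g(290,260),.044)])
w=pickle.load(open('wrist5.pkl','rb'));c=np.array([.5804,.0391])
rep(w,c,[('lugOut L',253,221,.086),('lugOut R',273,222,.086),('base shadow',270,216,.044),('rin',504,281,.045),('rout',542,262,.045)])
```

```text
tip [0.5964 0.1532] 0.1152 80.81
tail [0.5903 0.1171] 0.0785 81.03
lugOut L [0.4533 0.0636] 0.1294 169.1
lugOut R [0.4562 0.0705] 0.1281 165.82
base shadow [0.467  0.0592] 0.1152 169.95
rin [0.5443 0.164 ] 0.13 106.13
rout [0.5397 0.185 ] 0.1515 105.6
```

```bash
python3 -m handwheel '[{"dx":-0.0069,"dy":0.0,"dz":0,"ax":0,"ay":0,"az":-0.07},{"dx":-0.0139,"dy":0.0003,"dz":0,"ax":0,"ay":0,"az":-0.14},{"dx":-0.0208,"dy":0.0013,"dz":0,"ax":0,"ay":0,"az":-0.21},{"dx":-0.0276,"dy":0.0026,"dz":0,"ax":0,"ay":0,"az":-0.28},{"dx":-0.0343,"dy":0.0044,"dz":0,"ax":0,"ay":0,"az":-0.35}]'
python3 st.py
python3 - <<'E'
from plant import manip
import cv2,pickle
f=manip.grab_frame('scene');cv2.imwrite(f'pics/scene6.png',cv2.resize(f['image'][150:250,230:390],(800,500),interpolation=cv2.INTER_CUBIC))
E
```

```text
time: 8.3
tool_pos: [0.48, 0.0435, 0.0597]
tool_rot: [0.0, 0.705, 0.709, 0.001]
contact_force: [0.9, 2.0, 0.5]
gripper_width: 0.001
r 0.10053164463614511 th 177.5048561217604 head 90.31701363044644 Ctool -0.004932253784305818 0.10041057935225434 F [0.88269021 2.03874193 0.48472255] [-6.51430658e-02 -1.20559907e-01  2.08461471e+00  1.66196306e-03
  1.17493896e+00 -1.64211118e+00]
```

View pics/scene6.png

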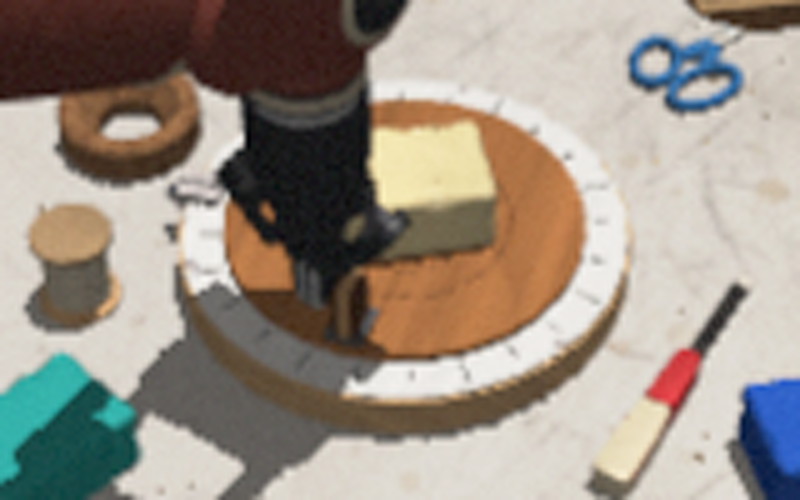

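```bash
python3 -m handwheel '[{"dx":0.012,"dy":0,"dz":0,"ax":0,"ay":0,"az":0},{"dx":0.012,"dy":0,"dz":-0.06,"ax":0,"ay":0,"az":0},{"dx":0.012,"dy":0,"dz":-0.12,"ax":0,"ay":0,"az":0},{"dx":0.012,"dy":0.01,"dz":-0.18,"ax":0,"ay":0,"az":0},{"dx":0.012,"dy":0.04,"dz":-0.22,"ax":0,"ay":0,"az":0}]'
python3 -m handwheel '[{"dx":0,"dy":0.04,"dz":-0.04,"ax":0,"ay":0,"az":0},{"dx":0,"dy":0.08,"dz":-0.05,"ax":0,"ay":0,"az":0},{"dx":0,"dy":0.08,"dz":-0.05,"ax":0,"ay":0,"az":0},{"dx":0,"dy":0.08,"dz":-0.05,"ax":0,"ay":0,"az":0}]'
python3 - <<'E'
from plant import manip
from h import *
f=manip.grab_frame('wrist');pickle.dump(f,open('wrist7.pkl','wb'));cv2.imwrite('pics/wrist7.png',f['image'])
print(disc(f,(.580,.039)))
E
```

```text
time: 8.98
tool_pos: [0.5193, 0.0562, 0.2824]
tool_rot: [0.002, 0.706, 0.709, 0.001]
contact_force: [1.6, 0.2, 0.4]
gripper_width: 0.001
time: 9.48
tool_pos: [0.5979, 0.0563, 0.3272]
tool_rot: [-0.001, 0.705, 0.709, -0.001]
contact_force: [0.6, 0.8, 0.0]
gripper_width: 0.003
(array([0.57992907, 0.0386853 ]), np.float64(0.11785888878532008), 509)
```

View pics/wrist7.png

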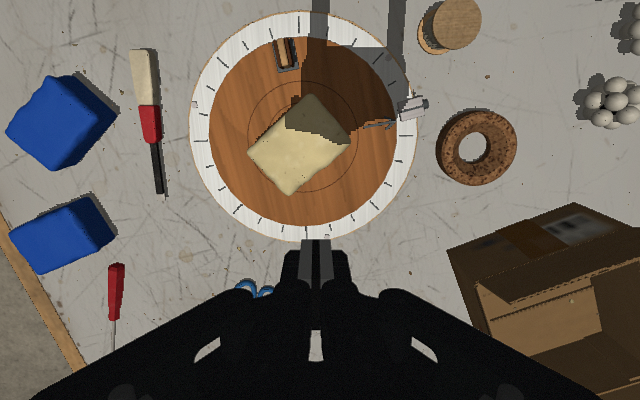

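Run:
```python
from h import *
f=pickle.load(open('wrist7.pkl','rb'))
a=f['image'][85:145,355:435].astype(float)*1.6
cv2.imwrite('pics/w7c.png',cv2.resize(np.clip(a,0,255).astype(np.uint8),(800,600),interpolation=cv2.INTER_CUBIC))
cv2.imwrite('pics/w7d.png',cv2.resize(f['image'][20:80,250:330],(800,600),interpolation=cv2.INTER_CUBIC))
```

```text
(no output)
```

View pics/w7c.png

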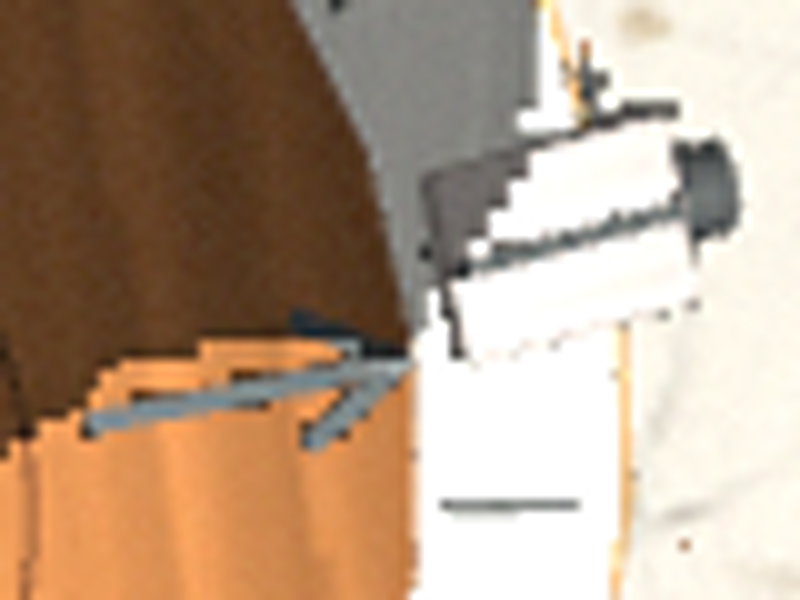

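View pics/w7d.png

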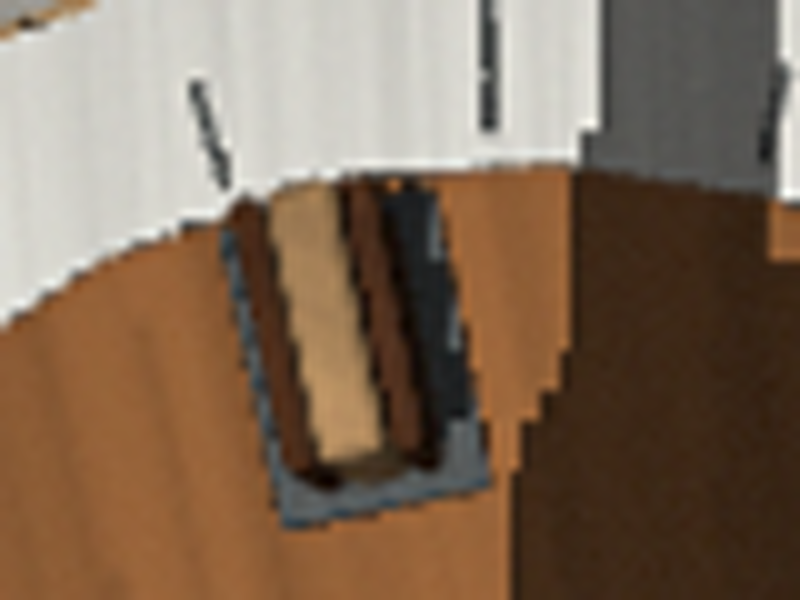

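```bash
python3 - <<'E'
from m import *
f=pickle.load(open('wrist7.pkl','rb'));c=disc(f,(.58,.039))[0]
g=lambda x,y,ox,oy:((x+.5)/10-.5+ox,(y+.5)/10-.5+oy)
rep(f,c,[('tip',*g(410,358,355,85),.044),('tail',*g(92,425,355,85),.044),('mid',*g(260,389,355,85),.044),
('rin',*g(460,268,355,85),.045),('rmid',*g(580,238,355,85),.045),('rout',*g(682,206,355,85),.045),
('lugO',*g(305,187,250,20),.086),('lugI',*g(350,455,250,20),.086),('lugC',*g(326,320,250,20),.086),('tick',*g(444,505,355,85),.036),('tick',*g(576,505,355,85),.036),('tickTop',*g(488,128,250,20),.036)])
E
python3 st.py
```

```text
tip [0.5568 0.1551] 0.1187 101.25
tail [0.5652 0.1158] 0.0785 100.83
mid [0.5607 0.1366] 0.0998 101.14
rin [0.5458 0.1602] 0.1262 105.69
rmid [0.5421 0.1747] 0.1412 105.53
rout [0.5383 0.1869] 0.154 105.7
lugO [0.4694 0.0176] 0.1125 -169.19
lugI [0.4957 0.0217] 0.0859 -168.59
lugC [0.4823 0.0195] 0.0995 -168.85
tick [0.5759 0.1627] 0.1241 91.84
tick [0.5759 0.1797] 0.1411 91.64
tickTop [0.456  0.0345] 0.124 -178.08
r 0.024252454839692624 th 44.65166256751021 head 90.28719452129239 Ctool -0.01695780453044708 -0.01733823610574267 F [ 0.44035595 -0.30343095  0.06261387] [-3.02311733e-02 -4.33196094e-02  1.55117800e+00 -5.79220359e-05
  1.63574871e+00 -1.60604369e+00]
```

```bash
python3 -m handwheel '[{"dx":0,"dy":-0.05,"dz":0,"ax":0,"ay":0,"az":0},{"dx":0,"dy":-0.1,"dz":0.02,"ax":0,"ay":0,"az":0},{"dx":0,"dy":-0.12,"dz":0.07,"ax":0,"ay":0,"az":0},{"dx":0,"dy":-0.12,"dz":0.13,"ax":0,"ay":0,"az":0},{"dx":0,"dy":-0.12,"dz":0.16,"ax":0,"ay":0,"az":0}]'
python3 st.py
python3 -m handwheel '[{"dx":0,"dy":0,"dz":0.05,"ax":0,"ay":0,"az":0},{"dx":0,"dy":0,"dz":0.09,"ax":0,"ay":0,"az":0},{"dx":0,"dy":0,"dz":0.11,"ax":0,"ay":0,"az":0},{"dx":0,"dy":0,"dz":0.11,"ax":0,"ay":0,"az":0}]'
python3 st.py
```

```text
time: 10.15
tool_pos: [0.4751, 0.0553, 0.1641]
tool_rot: [-0.002, 0.705, 0.709, -0.002]
contact_force: [0.4, 0.4, 0.4]
gripper_width: 0.002
r 0.10652297785710468 th 171.26104254426033 head 90.27313394950556 Ctool -0.01668606797632088 0.10520798423615392 F [0.38406457 0.35054985 0.40633908] [-3.98868522e-02 -2.55371611e-01  2.01233918e+00 -5.04244196e-05
  1.38965250e+00 -1.61544106e+00]
time: 10.65
tool_pos: [0.4758, 0.0552, 0.0561]
tool_rot: [-0.002, 0.705, 0.709, -0.002]
contact_force: [-0.1, 0.5, -0.1]
gripper_width: -0.002
r 0.1057968812854073 th 171.2358245613744 head 90.28432561772881 Ctool -0.016638727376984443 0.10448029881749456 F [-0.12505435  0.50603932 -0.09656402] [-3.99671614e-02 -1.16852929e-01  2.08808169e+00 -4.34225609e-05
  1.17530880e+00 -1.61570908e+00]
```

```bash
python3 -m handwheel '[{"dx":-0.006,"dy":0.003,"dz":-0.003,"ax":0,"ay":0,"az":-0.035},{"dx":-0.011,"dy":0.003,"dz":-0.003,"ax":0,"ay":0,"az":-0.07},{"dx":-0.015,"dy":0.003,"dz":-0.003,"ax":0,"ay":0,"az":-0.07},{"dx":-0.018,"dy":0.003,"dz":-0.003,"ax":0,"ay":0,"az":-0.07},{"dx":-0.019,"dy":0.003,"dz":-0.003,"ax":0,"ay":0,"az":-0.07}]'
python3 st.py
python3 - <<'E'
from plant import manip
from h import *
for n in('wrist','top','scene'):
    f=manip.grab_frame(n);pickle.dump(f,open(n+'8.pkl','wb'));cv2.imwrite(f'pics/{n}8.png',f['image'])
E
python3 st.py
```

```text
time: 11.28
tool_pos: [0.482, 0.036, 0.0619]
tool_rot: [0.0, 0.68, 0.733, 0.0]
contact_force: [-0.1, 3.2, 1.2]
gripper_width: -0.001
r 0.09844139473512155 th 181.7950232894351 head 94.28700453915593 Ctool -0.004280189173576803 0.09834830033119238 F [-0.06907065  3.20758265  1.1944306 ] [-7.97219812e-02 -1.18936594e-01  2.07896035e+00  3.39995454e-04
  1.18071936e+00 -1.72546981e+00]
r 0.09883960353243437 th 181.8623248964323 head 94.30386309228285 Ctool -0.004210565629346931 0.09874987778994855 F [-0.42802862  1.21560511  0.47553281] [-7.96966800e-02 -1.18084744e-01  2.07938951e+00 -3.23770210e-04
  1.18062365e+00 -1.72548639e+00]
```

View pics/wrist8.png

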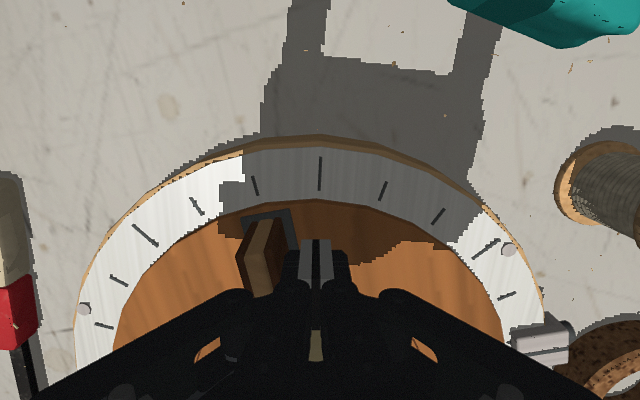

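```bash
python3 -m handwheel '[{"dx":0.012,"dy":0,"dz":0,"ax":0,"ay":0,"az":0},{"dx":0.012,"dy":0,"dz":-0.06,"ax":0,"ay":0,"az":0},{"dx":0.012,"dy":0,"dz":-0.12,"ax":0,"ay":0,"az":0},{"dx":0.012,"dy":0.01,"dz":-0.18,"ax":0,"ay":0,"az":0},{"dx":0.012,"dy":0.04,"dz":-0.22,"ax":0,"ay":0,"az":0}]'
python3 -m handwheel '[{"dx":0,"dy":0.04,"dz":-0.04,"ax":0,"ay":0,"az":0},{"dx":0,"dy":0.08,"dz":-0.05,"ax":0,"ay":0,"az":0},{"dx":0,"dy":0.08,"dz":-0.05,"ax":0,"ay":0,"az":0},{"dx":0,"dy":0.08,"dz":-0.05,"ax":0,"ay":0,"az":0}]'
python3 - <<'E'
from plant import manip
from h import *
f=manip.grab_frame('wrist');pickle.dump(f,open('wrist9.pkl','wb'));cv2.imwrite('pics/wrist9.png',f['image'])
print(disc(f,(.580,.039)))
c=proj(f,(.5525,.153,.044)).astype(int);print(c)
x,y=c[0]-40,c[1]-30
cv2.imwrite('pics/w9c.png',cv2.resize(np.clip(f['image'][y:y+60,x:x+80]*1.3,0,255).astype(np.uint8),(800,600),interpolation=cv2.INTER_CUBIC))
E
```

```text
time: 12.05
tool_pos: [0.5212, 0.0514, 0.2849]
tool_rot: [0.002, 0.68, 0.733, 0.001]
contact_force: [0.5, -0.8, 0.1]
gripper_width: -0.003
time: 12.55
tool_pos: [0.5997, 0.0573, 0.3299]
tool_rot: [-0.001, 0.68, 0.733, -0.001]
contact_force: [0.3, 0.5, 0.2]
gripper_width: -0.001
(array([0.57994573, 0.03862819]), np.float64(0.11782883724425343), 526)
[394 120]
```

View pics/w9c.png

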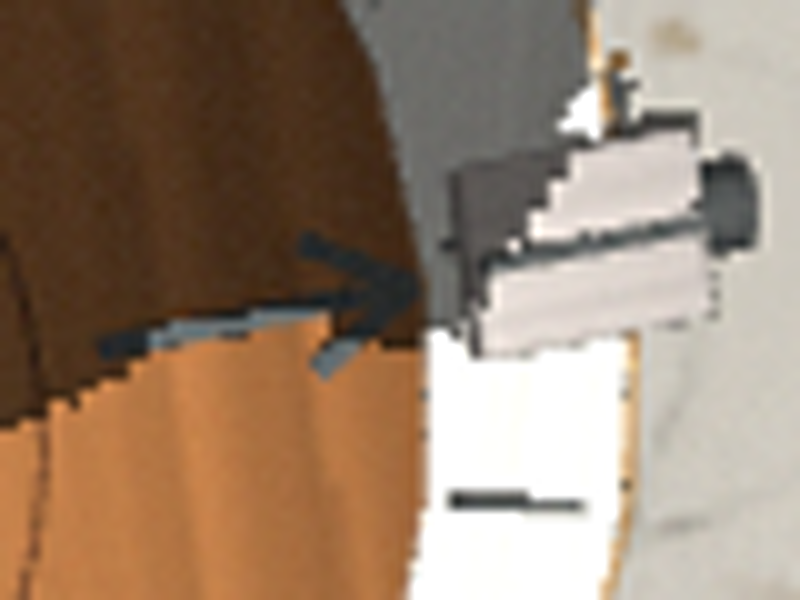

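View pics/wrist9.png

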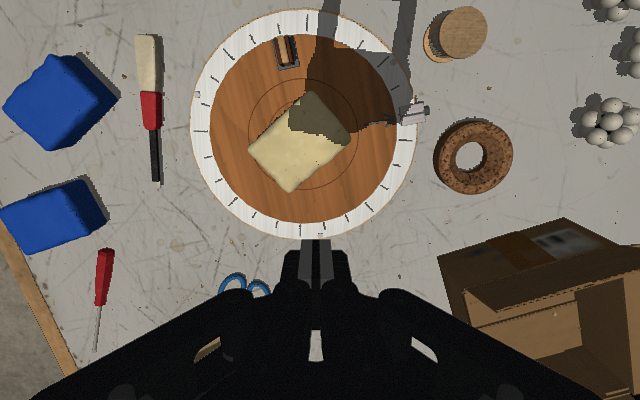

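Run:
```python
from m import *
f=pickle.load(open('wrist9.pkl','rb'));c=disc(f,(.58,.039))[0]
g=lambda x,y,ox,oy:((x+.5)/10-.5+ox,(y+.5)/10-.5+oy)
o=(354,90)
rep(f,c,[('tip',*g(422,284,*o),.044),('mid',*g(265,318,*o),.044),('tail',*g(103,349,*o),.044),
('rin',*g(483,267,*o),.045),('rmid',*g(590,245,*o),.045),('rout',*g(702,220,*o),.045),('tick',*g(450,498,*o),.036),('tick',*g(580,506,*o),.036)])
cv2.imwrite('pics/w9d.png',cv2.resize(f['image'][20:80,250:330],(800,600),interpolation=cv2.INTER_CUBIC))
```

```text
tip [0.5488 0.1535] 0.119 105.19
mid [0.5544 0.1344] 0.0991 104.94
tail [0.5597 0.1145] 0.0785 104.92
rin [0.5461 0.1605] 0.1265 105.52
rmid [0.5424 0.1734] 0.1399 105.55
rout [0.5384 0.1868] 0.1539 105.66
tick [0.576 0.163] 0.1244 91.84
tick [0.5757 0.18  ] 0.1414 91.71
```

View pics/w9d.png

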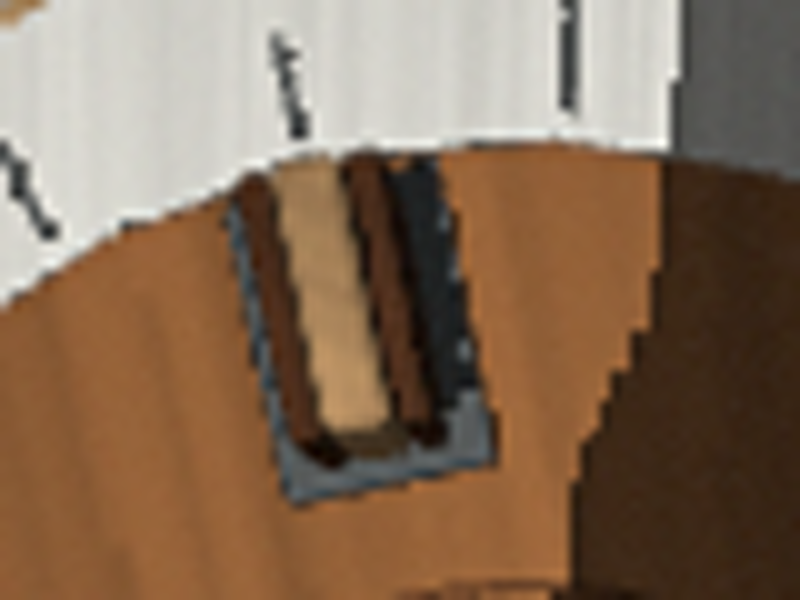

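```bash
python3 -m handwheel '[{"dx":0,"dy":-0.05,"dz":0,"ax":0,"ay":0,"az":0},{"dx":0,"dy":-0.1,"dz":0.02,"ax":0,"ay":0,"az":0},{"dx":0,"dy":-0.12,"dz":0.07,"ax":0,"ay":0,"az":0},{"dx":0,"dy":-0.12,"dz":0.13,"ax":0,"ay":0,"az":0},{"dx":0,"dy":-0.12,"dz":0.16,"ax":0,"ay":0,"az":0}]'
python3 -m handwheel '[{"dx":0,"dy":0,"dz":0.05,"ax":0,"ay":0,"az":0},{"dx":0,"dy":0,"dz":0.09,"ax":0,"ay":0,"az":0},{"dx":0,"dy":0,"dz":0.11,"ax":0,"ay":0,"az":0},{"dx":0,"dy":0,"dz":0.11,"ax":0,"ay":0,"az":0}]'
python3 -m handwheel '[{"dx":-0.006,"dy":0,"dz":0,"ax":0,"ay":0,"az":0},{"dx":-0.01,"dy":0,"dz":0,"ax":0,"ay":0,"az":-0.009},{"dx":-0.012,"dy":0,"dz":0,"ax":0,"ay":0,"az":-0.009},{"dx":-0.013,"dy":0,"dz":0,"ax":0,"ay":0,"az":-0.009},{"dx":-0.013,"dy":0,"dz":0,"ax":0,"ay":0,"az":-0.009}]'
python3 st.py
```

```text
time: 13.22
tool_pos: [0.4773, 0.0481, 0.1671]
tool_rot: [-0.002, 0.68, 0.733, -0.002]
contact_force: [-0.4, -0.1, -0.0]
gripper_width: 0.001
time: 13.72
tool_pos: [0.478, 0.0481, 0.0591]
tool_rot: [-0.002, 0.68, 0.733, -0.002]
contact_force: [-0.4, -0.1, -0.0]
gripper_width: 0.003
time: 14.35
tool_pos: [0.4821, 0.035, 0.0616]
tool_rot: [0.0, 0.677, 0.736, 0.0]
contact_force: [-0.4, 1.8, 0.8]
gripper_width: -0.002
r 0.0983708903399011 th 182.35987694150515 head 94.82639877883295 Ctool -0.00423345342776199 0.09827975345074802 F [-0.4484109   1.81340861  0.80952633] [-8.16550766e-02 -1.18228187e-01  2.07882985e+00  2.16287295e-04
  1.18041081e+00 -1.73677020e+00]
```

```bash
python3 -m handwheel '[{"dx":0.012,"dy":0,"dz":0,"ax":0,"ay":0,"az":0},{"dx":0.012,"dy":0,"dz":-0.06,"ax":0,"ay":0,"az":0},{"dx":0.012,"dy":0,"dz":-0.12,"ax":0,"ay":0,"az":0},{"dx":0.012,"dy":0.01,"dz":-0.18,"ax":0,"ay":0,"az":0},{"dx":0.012,"dy":0.04,"dz":-0.22,"ax":0,"ay":0,"az":0}]'
python3 -m handwheel '[{"dx":-0.02,"dy":0.04,"dz":-0.04,"ax":0,"ay":0,"az":0},{"dx":-0.05,"dy":0.08,"dz":-0.05,"ax":0,"ay":0,"az":0},{"dx":-0.06,"dy":0.1,"dz":-0.05,"ax":0,"ay":0,"az":0},{"dx":-0.06,"dy":0.1,"dz":-0.05,"ax":0,"ay":0,"az":0},{"dx":-0.06,"dy":0.1,"dz":-0.05,"ax":0,"ay":0,"az":0}]'
python3 - <<'E'
from plant import manip
from h import *
t=manip.grab_frame('top');cv2.imwrite('pics/t10.png',t['image'])
f=manip.grab_frame('wrist');pickle.dump(f,open('wrist10.pkl','wb'));cv2.imwrite('pics/wrist10.png',f['image'])
print(disc(f,(.580,.039)))
c=proj(f,(.5525,.153,.044)).astype(int);x,y=c[0]-40,c[1]-30;print(x,y)
cv2.imwrite('pics/w10c.png',cv2.resize(np.clip(f['image'][y:y+60,x:x+80]*1.3,0,255).astype(np.uint8),(800,600),interpolation=cv2.INTER_CUBIC))
E
```

```text
time: 14.98
tool_pos: [0.5212, 0.0509, 0.285]
tool_rot: [0.002, 0.677, 0.736, 0.001]
contact_force: [0.7, 0.6, -0.0]
gripper_width: -0.003
time: 15.6
tool_pos: [0.6247, -0.0003, 0.3306]
tool_rot: [-0.001, 0.676, 0.736, -0.0]
contact_force: [-0.5, -0.6, 0.7]
gripper_width: 0.002
(array([0.58015166, 0.03844449]), np.float64(0.11789442553053361), 517)
404 74
```

View pics/w10c.png

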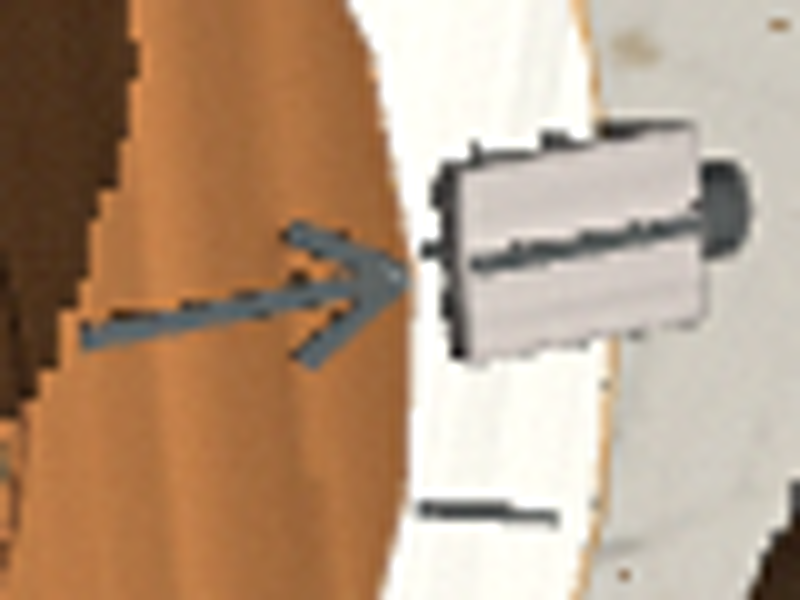

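View pics/wrist10.png

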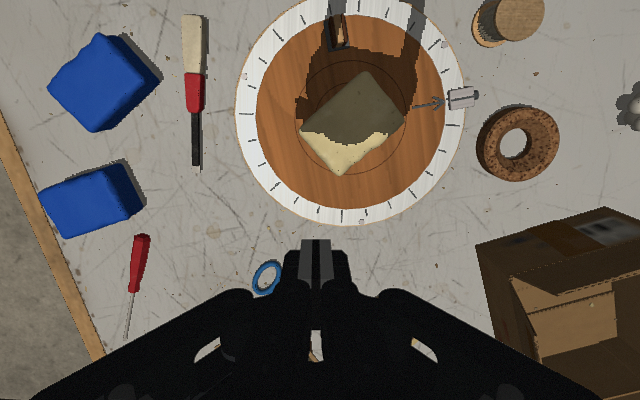

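View pics/t10.png

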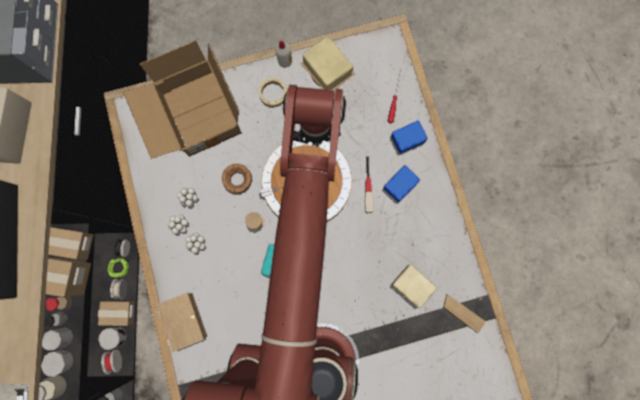

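Run:
```python
from m import *
f=pickle.load(open('wrist10.pkl','rb'));c=disc(f,(.58,.039))[0]
g=lambda x,y:((x+.5)/10-.5+404,(y+.5)/10-.5+74)
rep(f,c,[('tip',*g(406,279),.044),('mid',*g(245,308),.044),('tail',*g(85,340),.044),
('rin',*g(474,265),.045),('rmid',*g(590,243),.045),('rout',*g(702,222),.045),('tick',*g(420,509),.036),('tick',*g(556,518),.036)])
```

```text
tip [0.5484 0.1524] 0.1183 105.57
mid [0.5535 0.1331] 0.0983 105.72
tail [0.559 0.114] 0.0784 105.66
rin [0.5461 0.16  ] 0.1263 105.67
rmid [0.5423 0.1737] 0.1405 105.64
rout [0.5387 0.1869] 0.1542 105.61
tick [0.5764 0.1628] 0.1244 91.73
tick [0.5761 0.1805] 0.1421 91.65
```

The arrow now measures 105.65° and the rider line 105.64°, so they are lined up. The hand is clear, so I'm handing in.

```bash
python3 -c "
from plant import manip
print(manip.state()['contact_force']);print(manip.job_done())"
```

```text
[-0.51687162 -0.03917762  0.06659636]
the job is handed in; nothing more can be done
None
```

The index arrow is lined up with the rider's line. I pushed the lug from one side only, with the fingers shut, turning the disc anticlockwise about 96°. It took one long push and two small corrections of about 4° and 0.5°, and I lifted clear after each.

- **Alignment:** the last wrist picture puts the arrow at 105.65° and the rider line at 105.64°, with a reading error of about 0.1°.
- **Rider:** it measured about 105.65° at the start and the same at the end, so it did not move.
- **Other things:** the last pictures show the wax block riding on the disc and the chisel, spool and cork ring apparently where they were. I judged those by eye, and did not re-measure them.
- **Forces and time:** contact force readings stayed below about 5 N. The job took about 16 s, and the hand was clear at hand-in.

My first set of moves was refused because the rows lacked some keys; nothing moved. The first disc fits from the scene and top cameras differed by up to about 4 mm, so I used the closer wrist views for the axis.

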